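# Clear a pile of reagent jars into their colour-coded spill trays

### The arm

A 6-joint arm with a two-finger parallel gripper is mounted at the origin on the work surface. World frame = base frame: x ahead of the robot, y to its left, z up, the work surface at z = 0. Lengths are in m, angles in degrees, forces in N, time in s.
With the tool pointing down it reaches from about 0.25 to 0.725 m from the base axis. Payload 9.7 kg.
Tool frame: the origin (TCP) lies midway between the tips of the shut fingers; the grasp point (between the pads) lies 19 mm behind it; z points along the fingers, y is the line along which they close (so a half turn about z gives the same grasp; the last joint's range is limited). The gripper opens to 85 mm and grips with 20 to 120 N. Pads are 22 mm wide; open, the fingers measure 114 mm over their backs; the gripper's body (76 mm by 85 mm) begins 54 mm behind the grasp point. The pads swing forward as they close: fully open they stand 13 mm farther back than shut.
Start: joints at [0, 4.979, 10.078, 95.1, 0, 90], TCP at [0.55, -0, 0.231] pointing down, gripper open.
Joint ranges: [-179.16, 179.16], [-48.56, 103.87], [-65.8, 70.77], [-126.05, 130.52], [-82.76, 87.17], [-180, 180]. Speed limits (degrees/s): [127.2, 127.2, 147.25, 180, 180, 180].

### API

Orientations are given as [roll, pitch, yaw] about the fixed x, y, z axes, in that order (R = Rz(yaw) Ry(pitch) Rx(roll)).
In Python, from workcell import * gives the robot as it stands.
- The arm moves only by the tool servo_tool, never from a script. Its argument "moves" is a list of rows, each a list of 4 numbers: the shift along the world's x, y, z in parts of the range, where 1.0 means 600 mm, then the turn about the world's z in shares of 4 rad (1.0 is 4 rad). A call has 1 to 20 rows; each row is the pose to reach, as a shift and turn from the pose commanded when the call began; what a row does not reach only later rows make up. A row lasts 1/12 s, in which the tool goes at most 41.7 mm and 7.16 degrees, less where a joint would pass 70% of its speed; a pose out of reach is approached as far as the arm can. A call with a gripper value outside its range is refused whole. "claw" is the closure, from 0 (fully open) to 1 (shut), set as the call begins (left out, the last holds). The fingers move at their own pace and stop on an object; "force" is the grip in N (left out, the last holds). Time passes only in rows, so rows that repeat a pose let the fingers close. It gives the time, the measured TCP pose, the force, the opening and the grip force at its end, in the units of the state.
- get_obs(): the state, without advancing time (a new reading comes with each control period).
- camera(name): name is "scene" or "side" or "wrist"; returns the picture (400x640x3 uint8, red, green, blue); there is no depth.
- get_calibration(name): a dict with "fx", "fy", "cx", "cy" (pixels), "rvec" (rotation vector, rad) and "tvec" (3), from world to camera coordinates, as OpenCV has them; the wrist camera has in their place "tool_from_camera" (4x4, takes a point from camera to tool coordinates, whose origin is the TCP and whose axes are the flange's). Camera axes: x right, y down, z forward; pixel columns grow to the right and rows downward; lengths in m; the calibration is good to about 2 mm. The wrist camera is an equidistant fisheye: a pixel r from the principal point sees the ray r / f radians off the axis. A picture is of the moment at which its call begins: read the wrist's pose just before it. get_calibration takes no time and is no camera call.
- job_done(): hands the job in; it is judged then, once.
The state is a dict: "time": time; "q": joint angles; "qd": joint speeds; "joint_efforts": joint torques, N m; "ee_pos": TCP position; "tcp_rot": TCP orientation; "wrist_force": force on the tool from outside, world axes, zero at the start; "torque": the same for the moment, N m; "opening": finger opening in m; "grasp_force": force on a finger pad.
Only numpy, scipy, OpenCV 4.12 (cv2) and the standard library are available. Lean on these libraries where they do the work, as an engineer would, in place of code of your own. Each camera call takes 0.05 s, during which the arm holds its last target. There are 200 camera calls.

### The job

Someone has left four reagent jars piled on top of one another. Take the pile apart from the top, one jar at a time, and set each jar down gently (do not drop it), upright, in the middle of the spill tray of the same colour as its lid. Do not tip any jar or topple the pile, and leave the tube rack and the wash bottle where they stand.

Things in the scene. Friction and masses are not known exactly. Their poses are not given: they have to be found in the camera images.
- jar_red: White screw-lid jar, red lid and red stripe on its label; largest, at the bottom of the pile. A plain upright cylinder 66 mm across (lid and body alike), 68 mm high with its 18 mm lid; about 280 g (varies by 30%). Loose; the lid stays on. Origin: centre of its underside; z up. Lid top flat; the jar standing on it may be up to 3 mm off its centre.
- jar_blue: White screw-lid jar, blue lid and blue stripe on its label; second largest, stands on the red-lidded jar. A plain upright cylinder 54 mm across (lid and body alike), 58 mm high with its 16 mm lid; about 180 g (varies by 30%). Loose; the lid stays on. Origin: centre of its underside; z up. Lid top flat; the jar standing on it may be up to 3 mm off its centre.
- jar_yellow: White screw-lid jar, yellow lid and yellow stripe on its label; second smallest, stands on the blue-lidded jar. A plain upright cylinder 42 mm across (lid and body alike), 50 mm high with its 14 mm lid; about 100 g (varies by 30%). Loose; the lid stays on. Origin: centre of its underside; z up. Lid top flat; the jar standing on it may be up to 3 mm off its centre.
- jar_green: White screw-lid jar, green lid and green stripe on its label; smallest, on top of the pile. A plain upright cylinder 32 mm across (lid and body alike), 42 mm high with its 13 mm lid; about 50 g (varies by 30%). Loose; the lid stays on. Origin: centre of its underside; z up. Lid top flat; the jar standing on it may be up to 3 mm off its centre.
- tray_red: Red plastic spill tray, square, 98 mm outside and 90 mm inside, rim 14 mm high, wall 4 mm, floor 4 mm thick (jars stand 4 mm above the origin). Stuck to the bench: it does not move. Open on top. Origin: centre of its underside on the bench; x and y along its sides.
- tray_blue: Blue plastic spill tray, square, 98 mm outside and 90 mm inside, rim 14 mm high, wall 4 mm, floor 4 mm thick (jars stand 4 mm above the origin). Stuck to the bench: it does not move. Open on top. Origin: centre of its underside on the bench; x and y along its sides.
- tray_yellow: Yellow plastic spill tray, square, 98 mm outside and 90 mm inside, rim 14 mm high, wall 4 mm, floor 4 mm thick (jars stand 4 mm above the origin). Stuck to the bench: it does not move. Open on top. Origin: centre of its underside on the bench; x and y along its sides.
- tray_green: Green plastic spill tray, square, 98 mm outside and 90 mm inside, rim 14 mm high, wall 4 mm, floor 4 mm thick (jars stand 4 mm above the origin). Stuck to the bench: it does not move. Open on top. Origin: centre of its underside on the bench; x and y along its sides.
- tube_rack: Bystander, not to be moved: white tube rack 130 x 62 mm holding two rows of tubes with blue and grey caps, 93 mm high over the caps, 450 g, loose. Origin: centre of its underside; x along its length.
- wash_bottle: Bystander, not to be moved: pink wash bottle with a red cap, 62 mm across, body 118 mm high, 178 mm over its bent white spout, which reaches 53 mm out along its -x; 220 g, loose. Origin: centre of its underside.
Mind the look-alikes: they are no part of the job. What is shaped like the jar_yellow but orange or turquoise is not meant. Several things have the shape of the tray_blue; the one meant has the colours described above.

How it is judged (in metres and radians):
On the way, in this order (a step that is already met when the one before it is completed fails the run):
1. the green-lidded jar stands released in the green tray, the jars below it still in the pile (horizontal distance between jar_green and tray_green below 0.015 m and z of jar_green in the frame of tray_green below 0.009 m and angle between jar_green's own z axis and vertical below 0.1 rad and linear speed of jar_green below 0.02 m/s and contact force between jar_green and the fingers below 0.3 N and distance of each of jar_yellow, jar_blue, jar_red from where it was at the start of the episode below 0.05 m), for 0.2 s.
2. the yellow-lidded jar stands released in the yellow tray, the jars below it still in the pile (horizontal distance between jar_yellow and tray_yellow below 0.015 m and z of jar_yellow in the frame of tray_yellow below 0.009 m and angle between jar_yellow's own z axis and vertical below 0.1 rad and linear speed of jar_yellow below 0.02 m/s and contact force between jar_yellow and the fingers below 0.3 N and distance of each of jar_blue, jar_red from where it was at the start of the episode below 0.05 m), for 0.2 s.
3. the blue-lidded jar stands released in the blue tray, the jars below it still in the pile (horizontal distance between jar_blue and tray_blue below 0.015 m and z of jar_blue in the frame of tray_blue below 0.009 m and angle between jar_blue's own z axis and vertical below 0.1 rad and linear speed of jar_blue below 0.02 m/s and contact force between jar_blue and the fingers below 0.3 N and distance of jar_red from where it was at the start of the episode below 0.05 m), for 0.2 s.
4. the red-lidded jar stands released in the red tray (horizontal distance between jar_red and tray_red below 0.015 m and z of jar_red in the frame of tray_red below 0.009 m and angle between jar_red's own z axis and vertical below 0.1 rad and linear speed of jar_red below 0.02 m/s and contact force between jar_red and the fingers below 0.3 N), for 0.2 s.
At the end, for the whole second after the job is handed in: Each of the four jars stands upright (within 0.1 rad) on the floor of the tray of its lid's colour, its centre within 15 mm of the tray's centre, released and at rest (all of step 4 and horizontal distance between jar_green and tray_green below 0.015 m and z of jar_green in the frame of tray_green below 0.009 m and angle between each of jar_green, jar_yellow, jar_blue's own z axis and vertical below 0.1 rad and linear speed of each of jar_green, jar_yellow, jar_blue below 0.02 m/s and contact force between each of jar_green, jar_yellow, jar_blue and the fingers below 0.3 N and horizontal distance between jar_yellow and tray_yellow below 0.015 m and z of jar_yellow in the frame of tray_yellow below 0.009 m and horizontal distance between jar_blue and tray_blue below 0.015 m and z of jar_blue in the frame of tray_blue below 0.009 m); the robot touches nothing.
It fails at once if a jar is tipped by more than about 30 degrees (angle between any of jar_green, jar_yellow, jar_blue, jar_red's own z axis and vertical above 0.5 rad).
It fails at once if a jar is dropped: it falls out of the fingers from more than about 13 mm ((linear speed of jar_green above 0.5 m/s and contact force between jar_green and the fingers below 0.1 N) or (linear speed of jar_yellow above 0.5 m/s and contact force between jar_yellow and the fingers below 0.1 N) or (linear speed of jar_blue above 0.5 m/s and contact force between jar_blue and the fingers below 0.1 N) or (linear speed of jar_red above 0.5 m/s and contact force between jar_red and the fingers below 0.1 N)).
It fails at once if the tube rack or the wash bottle is shifted by more than 20 mm (distance of any of tube_rack, wash_bottle from where it was at the start of the episode above 0.02 m).
It also fails if it takes over 104 s, if anything falls off the work surface, if the arm or the gripper's body presses on something with over 40 N, if the wrist force passes 120 N, or if a joint passes its speed limit or range.

## Working session

There is one attempt and no reset: what is moved stays moved. The work goes in short steps, Python scripts to look and compute and a tool call to move; the robot and the scene stay as the last step left them, time stands still between calls to the robot, and variables do not carry over. Pictures are saved under pics/ and viewed, at most 14 in all, crops included, and the job is handed in when it is done.

Besides the shell and the picture viewer there is one more tool, called after "Request:" as name(argument=value, ...), one argument or row to a line, values as JSON. servo_tool: Moves the arm, as the interface text tells. Its arguments: {"type":"object","properties":{"moves":{"type":"array","items":{"type":"array","items":{"type":"number"}}},"claw":{"type":"number"},"force":{"type":"number"}},"required":["moves"]}

```bash
mkdir -p pics
cat > h.py <<'E'
from workcell import *
import numpy as np, cv2
def snap(n,f):
    im=np.array(camera(n)); cv2.imwrite(f'pics/{f}.png',im[:,:,::-1]); return im
def ray(n,u,v):
    c=get_calibration(n); R=cv2.Rodrigues(np.array(c['rvec'],float))[0]; t=np.array(c['tvec'],float).ravel()
    d=R.T@np.array([(u-c['cx'])/c['fx'],(v-c['cy'])/c['fy'],1]); return -R.T@t,d
def onz(n,u,v,z):
    o,d=ray(n,u,v); return o+d*(z-o[2])/d[2]
def proj(n,p):
    c=get_calibration(n); K=np.array([[c['fx'],0,c['cx']],[0,c['fy'],c['cy']],[0,0,1]],float)
    return cv2.projectPoints(np.array(p,float).reshape(-1,1,3),np.array(c['rvec'],float),np.array(c['tvec'],float),K,None)[0].reshape(-1,2)
E
python3 - <<'E'
from h import *
for n in('scene','side'):
    snap(n,n+'0'); print(n,ray(n,320,200))
print(get_obs())
E
```

```text
scene (array([ 1.28162902, -0.35775965,  0.90996244]), array([-0.6135456 ,  0.3494628 , -0.70816334]))
side (array([0.28682112, 0.45856208, 0.80171839]), array([ 0.33544239, -0.51885234, -0.78663826]))
{'time': 0.1, 'q': array([-2.40159026e-03,  5.00731350e+00,  1.00391510e+01,  9.50992055e+01,
       -9.71837677e-04,  9.00019674e+01]), 'qd': array([-0.09558049,  0.0041208 ,  0.1339966 ,  0.02672175,  0.00927959,
        0.08883288]), 'joint_efforts': array([ 5.47294949e-04, -5.21561801e+01,  4.65652657e+01,  1.59993977e-02,
       -1.19309320e-06, -5.24902489e-06]), 'ee_pos': array([ 5.49797077e-01, -2.78792096e-05,  2.30661464e-01]), 'tcp_rot': array([-1.79932632e+02,  9.74150274e-04,  8.99956321e+01]), 'wrist_force': array([ 0.15763351,  0.13556592, -0.18299507]), 'torque': array([-0.00675164, -0.01060742,  0.02613626]), 'grasp_force': 0.0, 'opening': 0.08540325211313671}
```

View pics/scene0.png

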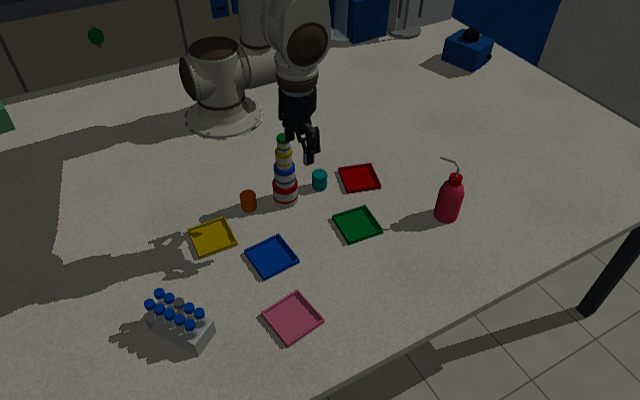

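View pics/side0.png

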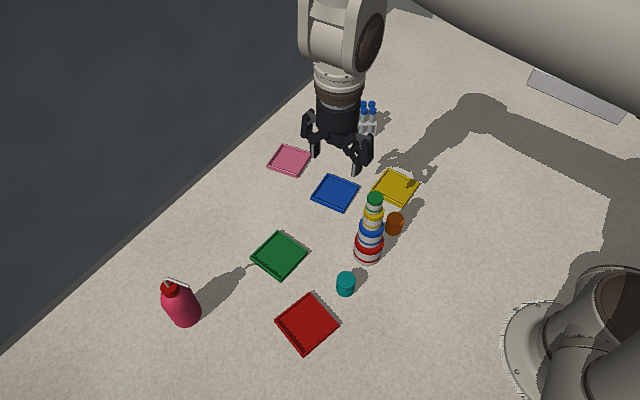

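The scene view shows the pile at (283,170), with trays red (360,178), green (358,224), blue (272,257) and yellow (213,237). The pink tray at (293,318) is a decoy, as are the orange (249,201) and turquoise (319,180) jars. The side view shows the same things. Next I measure by colour hulls in both views.

```bash
cat >> h.py <<'E'
HUE={'red':[(0,6),(174,180)],'yellow':[(22,32)],'blue':[(104,122)],'green':[(50,80)],'orange':[(6,17)],'turq':[(84,97)],'pink':[(160,178)]}
def mask(im,col,smin=120,vmin=50):
    h=cv2.cvtColor(im,cv2.COLOR_RGB2HSV); m=np.zeros(h.shape[:2],np.uint8)
    for a,b in HUE[col]: m|=cv2.inRange(h,(a,smin,vmin),(b,255,255))
    return m
def blobs(im,col,amin=40,**k):
    cs,_=cv2.findContours(mask(im,col,**k),cv2.RETR_EXTERNAL,cv2.CHAIN_APPROX_NONE); out=[]
    for c in cs:
        h=cv2.convexHull(c); M=cv2.moments(h)
        if M['m00']>amin: out.append((M['m10']/M['m00'],M['m01']/M['m00'],M['m00'],h.reshape(-1,2)))
    return out
E
python3 - <<'E'
from h import *
for n in('scene','side'):
    im=cv2.imread(f'pics/{n}0.png')[:,:,::-1].copy()
    for c in HUE:
        for u,v,a,h in blobs(im,c):
            if 110<v<350 and u>100:
              print(n,c,round(u),round(v),int(a),h.min(0),h.max(0),'z=.008',onz(n,u,v,.008)[:2].round(3))
E
```

```text
scene red 290 187 132 [281 178] [297 193] z=.008 [0.417 0.041]
scene red 456 178 106 [450 173] [462 186] z=.008 [0.606 0.467]
scene red 359 176 816 [338 163] [380 190] z=.008 [0.47 0.23]
scene yellow 212 237 1325 [187 216] [237 258] z=.008 [ 0.486 -0.21 ]
scene yellow 284 153 133 [275 148] [291 158] z=.008 [0.275 0.088]
scene blue 194 310 198 [183 303] [204 318] z=.008 [ 0.665 -0.317]
scene blue 170 314 571 [144 299] [195 330] z=.008 [ 0.651 -0.364]
scene blue 164 295 186 [154 288] [174 303] z=.008 [ 0.597 -0.363]
scene blue 271 256 1447 [244 234] [298 280] z=.008 [ 0.611 -0.107]
scene blue 286 168 156 [275 162] [294 175] z=.008 [0.343 0.064]
scene green 357 225 873 [334 209] [382 241] z=.008 [0.622 0.126]
scene orange 248 201 302 [240 190] [256 212] z=.008 [ 0.412 -0.083]
scene turq 320 175 141 [312 169] [326 184] z=.008 [0.415 0.135]
scene pink 292 318 1917 [262 290] [323 346] z=.008 [ 0.784 -0.138]
scene pink 450 203 787 [437 183] [463 223] z=.008 [0.673 0.388]
side red 191 317 50 [183 313] [197 322] z=.008 [0.679 0.35 ]
side red 306 324 2243 [274 292] [338 357] z=.008 [0.469 0.22
[... 338 characters left out ...]
237 [364 206] [383 221] z=.008 [ 0.489 -0.105]
side yellow 395 187 1122 [370 168] [419 208] z=.008 [ 0.482 -0.212]
side blue 368 241 109 [358 236] [380 245] z=.008 [ 0.459 -0.025]
side blue 371 228 362 [359 219] [383 237] z=.008 [ 0.472 -0.061]
side blue 334 193 1153 [310 173] [358 213] z=.008 [ 0.607 -0.107]
side green 278 255 1557 [250 230] [306 282] z=.008 [0.617 0.128]
side green 375 198 176 [367 191] [382 205] z=.008 [ 0.509 -0.15 ]
side orange 394 223 347 [385 212] [404 235] z=.008 [ 0.431 -0.105]
side turq 345 283 394 [336 271] [355 296] z=.008 [0.448 0.102]
side pink 181 306 1190 [161 285] [200 327] z=.008 [0.716 0.344]
side pink 282 162 479 [267 144] [297 177] z=.008 [ 0.791 -0.118]
```

Run:
```python
from h import *
Z={'green':.2115,'yellow':.169,'blue':.118,'red':.059}
for n in('scene','side'):
    im=cv2.imread(f'pics/{n}0.png')[:,:,::-1].copy()
    for c in Z:
        for u,v,a,h in blobs(im,c,25,smin=100,vmin=30):
            x0,x1=(265,305) if n=='scene' else (350,390)
            if x0<u<x1 and 125<v<270: print(n,c,'lid',round(u),round(v),int(a),h.min(0),h.max(0),onz(n,u,v,Z[c])[:2].round(4))
            if a>700 and 150<v<340:
                q=cv2.approxPolyN(h.reshape(-1,1,2).astype(np.int32),4).reshape(-1,2).astype(float)
                P=np.array([onz(n,*p,.012)[:2] for p in q]); e=np.diff(np.vstack([P,P[:1]]),axis=0)
                print(n,c,'tray',P.mean(0).round(4),'centroid',onz(n,u,v,.008)[:2].round(4),'sides',np.hypot(*e.T).round(3),'yaw',(np.degrees(np.arctan2(e[:,1],e[:,0]))%90).round(1))
a=cv2.imread('pics/scene0.png')[120:290,180:400]; b=cv2.imread('pics/side0.png')[160:360,240:430]
r=lambda i:cv2.resize(i,(int(i.shape[1]*500/i.shape[0]*.58),int(500*.58)),interpolation=cv2.INTER_CUBIC)
a=cv2.resize(a,(400,309));b=cv2.resize(b,(400,421));o=np.zeros((421,800,3),np.uint8);o[:309,:400]=a;o[:,400:]=b
cv2.imwrite('pics/crop.png',o)
```

```text
scene green tray [0.6209 0.1292] centroid [0.6199 0.1298] sides [0.097 0.106 0.099 0.103] yaw [87.4 86.  85.4 84.7]
scene green lid 282 138 67 [277 133] [286 143] [0.4515 0.007 ]
scene yellow tray [ 0.487  -0.2106] centroid [ 0.486  -0.2105] sides [0.1   0.109 0.097 0.109] yaw [88.8 88.3 89.  89.8]
scene yellow lid 283 164 51 [276 162] [291 166] [ 0.4924 -0.0103]
scene yellow lid 283 152 155 [275 147] [291 158] [0.4538 0.0074]
scene blue lid 271 256 1475 [244 234] [299 280] [ 0.6932 -0.1381]
scene blue tray [ 0.6116 -0.1076] centroid [ 0.6114 -0.1076] sides [0.101 0.104 0.1   0.105] yaw [4.  4.8 4.5 5.6]
scene blue lid 285 181 80 [275 178] [294 184] [ 0.4967 -0.0109]
scene blue lid 284 168 231 [274 162] [294 175] [0.4547 0.0077]
scene red lid 285 199 143 [273 195] [297 203] [ 0.4987 -0.0133]
scene red lid 285 186 326 [272 178] [297 194] [0.4555 0.0068]
scene red tray [0.4768 0.2262] centroid [0.4752 0.2263] sides [0.101 0.109 0.102 0.111] yaw [72.9 74.  74.3 73.8]
side green tray [0.6153 0.1279] centroid [0.6155 0.1282] sides [0.1   0.099 0.103 0.103] yaw [83.9 85.8 86.  84.4]
side green lid 375 198 176 [367 191] [382 205] [0.4522 0.0062]
side yellow lid 371 224 81 [362 220] [380 228] [0.4384 0.037 ]
side yellow lid 373 213 261 [363 206] [383 221] [0.4479 0.0091]
side yellow tray [ 0.4826 -0.2099] centroid [ 0.4815 -0.2117] sides [0.11  0.101 0.106 0.1  ] yaw [89.7 87.4 88.8 89.7]
side blue lid 368 241 110 [358 236] [380 245] [0.4353 0.0421]
side blue lid 371 228 367 [359 219] [384 237] [0.4461 0.0106]
side blue tray [ 0.6067 -0.1069] centroid [ 0.6069 -0.1076] sides [0.106 0.101 0.108 0.1  ] yaw [5.5 6.7 5.3 5.3]
side red tray [0.4697 0.2254] centroid [0.4692 0.2267] sides [0.1   0.101 0.101 0.1  ] yaw [74.8 74.9 73.9 74.5]
side red lid 366 257 202 [353 250] [380 262] [0.4326 0.0448]
side red lid 368 244 497 [354 233] [383 255] [0.4443 0.0126]
```

View pics/crop.png

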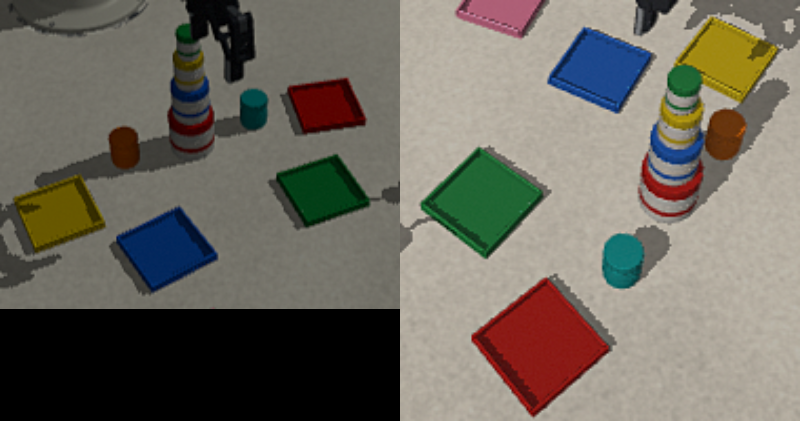

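The crop confirms the targets: jars stacked green, yellow, blue, red from the top, four tray colours matching the lids, and plain orange and turquoise decoys beside the pile. I'll hover above the pile and refine the position with the wrist camera.

Careful with the scale: shifts go in shares of 600 mm and turns go in shares of 4 rad. That gives: -9.8 cm is -0.1633, 1.5 cm is 0.025.

Request:
servo_tool(
  moves=[
    [-0.0333,0.0033,0.025,0],
    [-0.0667,0.0067,0.05,0],
    [-0.1,0.01,0.0667,0],
    [-0.1333,0.0117,0.0833,0],
    [-0.155,0.0117,0.0833,0],
    [-0.1633,0.0117,0.0833,0],
    [-0.1633,0.0117,0.0833,0],
    [-0.1633,0.0117,0.0833,0],
  ],
  claw=0,
  force=30,
)

```text
time: 0.77
ee_pos: [0.4523, 0.007, 0.2808]
tcp_rot: [-180.0, 0.0, 90.0]
wrist_force: [0.0, 0.6, 0.7]
opening: 0.0856
grasp_force: 0.0
```

```bash
cat >> h.py <<'E'
from scipy.spatial.transform import Rotation as Ro
def wproj_ray(u,v,o):
    c=get_calibration('wrist'); T=np.array(c['tool_from_camera'])
    x,y=(u-c['cx'])/c['fx'],(v-c['cy'])/c['fy']; r=np.hypot(x,y)+1e-12
    d=np.array([x/r*np.sin(r),y/r*np.sin(r),np.cos(r)])
    R=Ro.from_euler('xyz',o['tcp_rot'],degrees=True).as_matrix()
    return o['ee_pos']+R@T[:3,3], R@T[:3,:3]@d
def wz(u,v,z,o):
    p,d=wproj_ray(u,v,o); return p+d*(z-p[2])/d[2]
def wlook(cols,f,zs,amin=300):
    o=get_obs(); im=snap('wrist',f); print(o['time'],o['ee_pos'].round(4))
    for c in cols:
        for u,v,a,h in blobs(im,c,amin,smin=100,vmin=30):
            P=np.array([wz(*p,zs[c],o)[:2] for p in h]); (cx,cy),r=cv2.minEnclosingCircle(P.astype(np.float32))
            print(c,round(u),round(v),int(a),h.min(0),h.max(0),'ctr',wz(u,v,zs[c],o)[:2].round(4),'circ',round(cx,4),round(cy,4),'r',round(r,4))
E
python3 - <<'E'
from h import *
wlook(['green','yellow','blue','red'],'w1',{'green':.218,'yellow':.176,'blue':.126,'red':.068})
E
```

```text
0.7667 [0.4523 0.007  0.2808]
green 319 213 1493 [298 191] [341 235] ctr [0.4508 0.0099] circ 0.4508 0.0096 r 0.0165
green 438 83 4470 [403  44] [473 121] ctr [0.5314 0.1025] circ 0.5329 0.1025 r 0.0339
yellow 339 300 3198 [309 274] [372 327] ctr [ 0.4697 -0.0918] circ 0.4695 -0.0941 r 0.0423
yellow 316 192 1386 [292 173] [341 210] ctr [0.4478 0.0143] circ 0.448 0.0097 r 0.0214
blue 421 241 3720 [391 208] [454 275] ctr [ 0.5612 -0.0531] circ 0.5628 -0.0541 r 0.0503
blue 316 176 1451 [290 157] [342 191] ctr [0.4475 0.0171] circ 0.4472 0.0103 r 0.0262
red 315 162 1332 [288 145] [343 176] ctr [0.4458 0.0215] circ 0.446 0.01 r 0.0324
red 333 21 3160 [289   0] [374  50] ctr [0.4655 0.1877] circ 0.4649 0.1967 r 0.0528
```

View pics/w1.png

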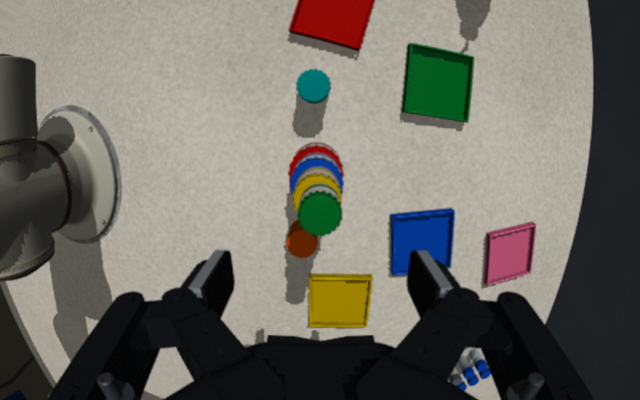

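The wrist view shows the green lid at (319,213), with the lower lids peeking out above it in the image. All four lids fit circles within 5 mm of each other. I'll descend and grip the green jar.

Scaled: -9.4 cm is -0.1567, 0.15 cm is 0.0025.

Request:
servo_tool(
  moves=[
    [-0.0017,0.0025,-0.0167,0],
    [-0.0017,0.0025,-0.0417,0],
    [-0.0017,0.0025,-0.0667,0],
    [-0.0017,0.0025,-0.0917,0],
    [-0.0017,0.0025,-0.1167,0],
    [-0.0017,0.0025,-0.1367,0],
    [-0.0017,0.0025,-0.15,0],
    [-0.0017,0.0025,-0.1567,0],
    [-0.0017,0.0025,-0.1567,0],
    [-0.0017,0.0025,-0.1567,0],
  ],
)

```text
time: 1.65
ee_pos: [0.4512, 0.0085, 0.1875]
tcp_rot: [-180.0, 0.0, 90.0]
wrist_force: [-0.6, 0.7, -0.2]
opening: 0.0855
grasp_force: 0.0
```

Request:
servo_tool(
  moves=[
    [0,0,0,0],
    [0,0,0,0],
    [0,0,0,0],
    [0,0,0,0],
    [0,0,0,0],
    [0,0,0,0],
    [0,0,0,0],
    [0,0,0,0],
  ],
  claw=0.8,
  force=20,
)

```text
time: 2.32
ee_pos: [0.4512, 0.0085, 0.1876]
tcp_rot: [180.0, 0.0, 90.0]
wrist_force: [0.5, -0.2, 2.9]
opening: 0.0313
grasp_force: 21.6
```

Run:
```python
from h import *
o=get_obs(); o=dict(o)
# tray centres from hover picture w1 (pose then)
o['ee_pos']=np.array([.4523,.007,.2808]); o['tcp_rot']=[-180,0,90]
im=cv2.imread('pics/w1.png')[:,:,::-1].copy()
for c in('green','yellow','blue'):
    for u,v,a,h in blobs(im,c,2500,smin=100,vmin=30): print(c,wz(u,v,.009,o)[:2].round(4))
im=snap('wrist','w2')
```

```text
green [0.613  0.1273]
yellow [ 0.4821 -0.2066]
blue [ 0.6045 -0.1047]
```

View pics/w2.png

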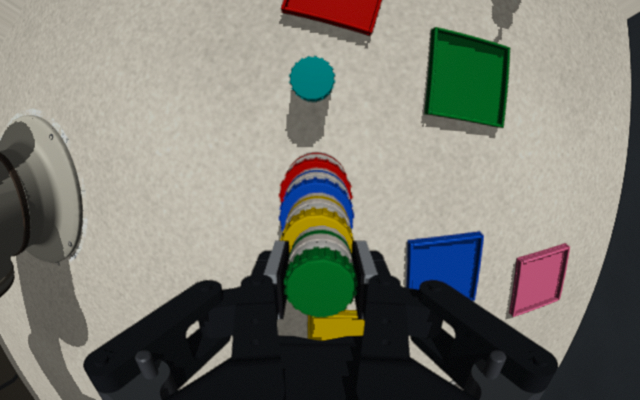

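Green is held (opening 31 mm). Now I lift it and carry it to the green tray at about (0.616, 0.128).

Scaled: 16.5 cm is 0.275, 11.9 cm is 0.1983.

Request:
servo_tool(
  moves=[
    [0,0,0.005,0],
    [0,0,0.015,0],
    [0,0,0.0283,0],
    [0,0,0.0433,0],
    [0.005,0.0033,0.055,0],
    [0.02,0.015,0.0617,0],
    [0.0417,0.03,0.0667,0],
    [0.0667,0.0483,0.0667,0],
    [0.0933,0.0667,0.0667,0],
    [0.12,0.0867,0.0583,0],
    [0.1467,0.105,0.0417,0],
    [0.1733,0.125,0.0167,0],
    [0.2,0.145,-0.0083,0],
    [0.2233,0.1617,-0.0333,0],
    [0.245,0.1767,-0.0583,0],
    [0.2617,0.1883,-0.0833,0],
    [0.2717,0.1967,-0.1083,0],
    [0.275,0.1983,-0.1333,0],
    [0.275,0.1983,-0.15,0],
    [0.275,0.1983,-0.1583,0],
  ],
)

```text
time: 4.03
ee_pos: [0.6156, 0.1276, 0.0908]
tcp_rot: [-179.9, 0.0, 90.0]
wrist_force: [-0.2, -0.3, -0.0]
opening: 0.0315
grasp_force: 21.3
```

Scaled: -6.6 cm is -0.11, -6.4 cm is -0.1067.

Request:
servo_tool(
  moves=[
    [0,0,-0.0167,0],
    [0,0,-0.0367,0],
    [0,0,-0.0567,0],
    [0,0,-0.0767,0],
    [0,0,-0.0933,0],
    [0,0,-0.1067,0],
    [0,0,-0.11,0],
    [0,0,-0.11,0],
    [0,0,-0.11,0],
  ],
)

```text
time: 4.78
ee_pos: [0.6162, 0.1275, 0.0266]
tcp_rot: [180.0, -0.0, 90.0]
wrist_force: [0.2, -0.2, -0.3]
opening: 0.0317
grasp_force: 21.3
```

Run:
```python
from h import *
o=get_obs();print(o['ee_pos'],o['wrist_force'])
A=[]
for n in('scene','side'):
    im=snap(n,n+'1')
    for u,v,a,h in blobs(im,'green',40,smin=100,vmin=30): print(n,round(u),round(v),int(a))
    p=proj(n,[.616,.128,.02])[0].astype(int); c=im[p[1]-60:p[1]+40,p[0]-60:p[0]+60,::-1]; A.append(cv2.resize(c,(400,333)))
cv2.imwrite('pics/c1.png',np.hstack(A))
```

```text
[0.61617421 0.1275365  0.02663093] [ 0.23006206 -0.23784767 -0.32181554]
scene 356 225 1155
scene 5 120 230
scene 95 36 186
side 278 258 1415
```

View pics/c1.png

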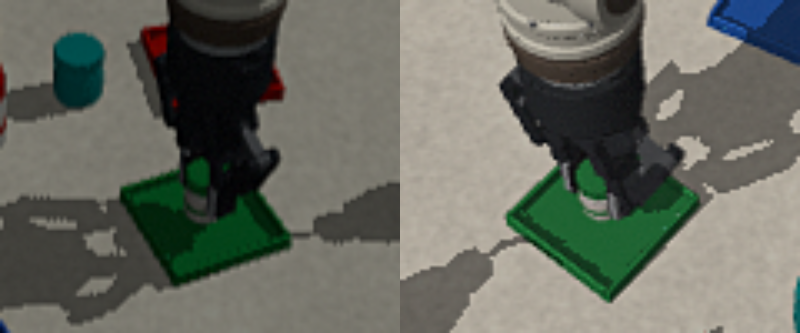

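Both crops show the green jar hanging over the middle of the green tray, about 1 cm up.

Scaled: -1.1 cm is -0.0183, -1 cm is -0.0167.

Request:
servo_tool(
  moves=[
    [0,0,-0.005,0],
    [0,0,-0.01,0],
    [0,0,-0.0142,0],
    [0,0,-0.0167,0],
    [0,0,-0.0183,0],
    [0,0,-0.0183,0],
    [0,0,-0.0183,0],
  ],
)

```text
time: 5.47
ee_pos: [0.6159, 0.1275, 0.0157]
tcp_rot: [180.0, -0.0, 90.0]
wrist_force: [-3.7, -0.4, 5.0]
opening: 0.0316
grasp_force: 21.7
```

Contact at 5 N. I release partly and back off upward.

Scaled: 22.5 cm is 0.375, 20.5 cm is 0.3417.

Request:
servo_tool(
  moves=[
    [0,0,0,0],
    [0,0,0,0],
    [0,0,0,0],
    [0,0,0,0],
    [0,0,0.0033,0],
    [0,0,0.0167,0],
    [0,0,0.0333,0],
    [0,0,0.0583,0],
    [0,0,0.0917,0],
    [0,0,0.1333,0],
    [0,0,0.175,0],
    [0,0,0.2167,0],
    [0,0,0.2583,0],
    [0,0,0.3,0],
    [0,0,0.3417,0],
    [0,0,0.375,0],
    [0,0,0.375,0],
  ],
  claw=0.35,
)

```text
time: 6.88
ee_pos: [0.6169, 0.1277, 0.2465]
tcp_rot: [179.6, -0.1, 90.0]
wrist_force: [0.9, 0.2, 1.8]
opening: 0.0554
grasp_force: 0.0
```

Run:
```python
from h import *
A=[]
for n in('scene','side'):
    im=snap(n,n+'2')
    p=proj(n,[.616,.128,.02])[0].astype(int); x0,x1=p[0]-60,p[0]+60
    if n=='side': x0,x1=p[0]-40,p[0]+140
    c=im[p[1]-90:p[1]+60,x0:x1,::-1]; A.append(cv2.resize(c,(400,400)))
    for u,v,a,h in blobs(im,'yellow',100,smin=100,vmin=30): print(n,round(u),round(v),int(a),onz(n,u,v,.169)[:2].round(4))
cv2.imwrite('pics/c2.png',np.hstack(A))
wlook(['green','yellow'],'w3',{'green':.046,'yellow':.176})
```

```text
scene 212 237 1341 [ 0.6285 -0.237 ]
scene 283 152 182 [0.4508 0.0092]
side 373 211 312 [0.4495 0.006 ]
side 394 188 1142 [ 0.4422 -0.0753]
6.9833 [0.6164 0.1276 0.2419]
green 320 171 6070 [279 130] [362 212] ctr [0.6155 0.1358] circ 0.6152 0.1342 r 0.0611
```

View pics/c2.png

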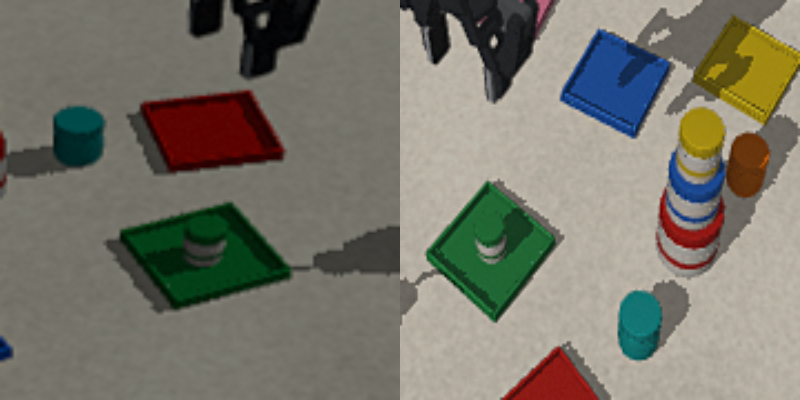

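The green jar stands upright in mid-tray and the pile is intact, with the yellow lid at about (0.450, 0.008). Next is yellow.

Scaled: -16.6 cm is -0.2767, -10.1 cm is -0.1683.

Request:
servo_tool(
  moves=[
    [-0.0167,-0.0117,0,0],
    [-0.05,-0.0367,0,0],
    [-0.0917,-0.0667,0,0],
    [-0.1333,-0.0967,0,0],
    [-0.175,-0.1267,0,0],
    [-0.2167,-0.1567,0,0],
    [-0.25,-0.18,0,0],
    [-0.27,-0.195,0,0],
    [-0.2767,-0.2,0,0],
    [-0.2767,-0.2,-0.0167,0],
    [-0.2767,-0.2,-0.0417,0],
    [-0.2767,-0.2,-0.0667,0],
    [-0.2767,-0.2,-0.0917,0],
    [-0.2767,-0.2,-0.1167,0],
    [-0.2767,-0.2,-0.1417,0],
    [-0.2767,-0.2,-0.16,0],
    [-0.2767,-0.2,-0.1683,0],
    [-0.2767,-0.2,-0.1683,0],
    [-0.2767,-0.2,-0.1683,0],
  ],
  claw=0,
)

```text
time: 8.62
ee_pos: [0.4502, 0.0077, 0.1393]
tcp_rot: [-180.0, -0.0, 90.0]
wrist_force: [-0.3, 0.9, -0.0]
opening: 0.085
grasp_force: 0.0
```

Request:
servo_tool(
  moves=[
    [0,0,0,0],
    [0,0,0,0],
    [0,0,0,0],
    [0,0,0,0],
    [0,0,0,0],
    [0,0,0,0],
    [0,0,0,0],
    [0,0,0,0],
  ],
  claw=0.8,
  force=22,
)

```text
time: 9.28
ee_pos: [0.4501, 0.0075, 0.1399]
tcp_rot: [180.0, -0.0, 90.0]
wrist_force: [-1.4, 0.4, 5.1]
opening: 0.0413
grasp_force: 23.3
```

Scaled: -21.7 cm is -0.3617, 3.4 cm is 0.0567.

Request:
servo_tool(
  moves=[
    [0,0,0.005,0],
    [0,0,0.015,0],
    [0,0,0.0283,0],
    [0,0,0.04,0],
    [0,-0.0067,0.0467,0],
    [0.0033,-0.0233,0.05,0],
    [0.0083,-0.05,0.05,0],
    [0.0133,-0.0833,0.05,0],
    [0.0183,-0.1167,0.05,0],
    [0.0233,-0.15,0.0417,0],
    [0.0283,-0.1833,0.0333,0],
    [0.0333,-0.2167,0.0167,0],
    [0.0383,-0.25,0,0],
    [0.0433,-0.2833,-0.02,0],
    [0.0483,-0.3133,-0.0433,0],
    [0.0533,-0.3367,-0.0667,0],
    [0.0567,-0.3533,-0.09,0],
    [0.0567,-0.3617,-0.1133,0],
    [0.0567,-0.3617,-0.1333,0],
    [0.0567,-0.3617,-0.1417,0],
  ],
)

```text
time: 10.95
ee_pos: [0.4829, -0.2099, 0.0522]
tcp_rot: [-179.9, -0.1, 89.9]
wrist_force: [0.3, 0.6, -0.7]
opening: 0.0412
grasp_force: 22.9
```

Scaled: -3.6 cm is -0.06, -3.4 cm is -0.0567.

Request:
servo_tool(
  moves=[
    [0,0,-0.0117,0],
    [0,0,-0.0267,0],
    [0,0,-0.0383,0],
    [0,0,-0.0467,0],
    [0,0,-0.0517,0],
    [0,0,-0.0567,0],
    [0,0,-0.06,0],
    [0,0,-0.06,0],
    [0,0,-0.06,0],
  ],
)

```text
time: 11.7
ee_pos: [0.4841, -0.2095, 0.0185]
tcp_rot: [180.0, 0.0, 90.0]
wrist_force: [-0.3, -0.3, -1.5]
opening: 0.0415
grasp_force: 22.8
```

Run:
```python
from h import *
A=[]
for n in('scene','side'):
    im=snap(n,n+'3')
    p=proj(n,[.4835,-.209,.02])[0].astype(int)
    c=im[p[1]-60:p[1]+60,p[0]-60:p[0]+60,::-1]; A.append(cv2.resize(c,(400,400)))
cv2.imwrite('pics/c3.png',np.hstack(A))
```

```text
(no output)
```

View pics/c3.png

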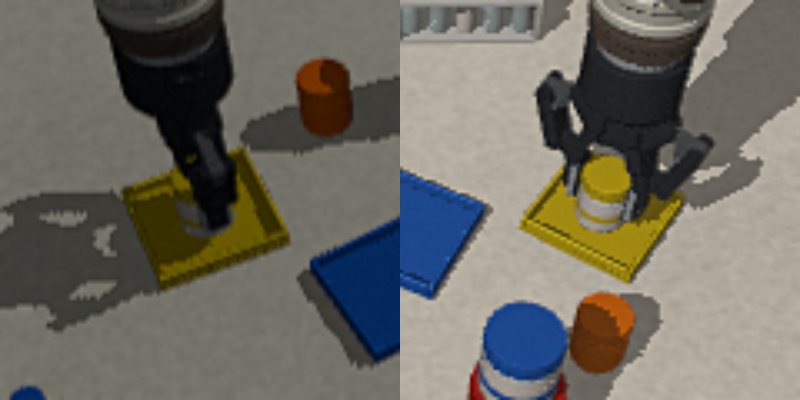

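The yellow jar hangs just above mid-tray in both crops. I lower the last 2 mm, release and back off.

Scaled: -0.2 cm is -0.0033, -0.1 cm is -0.0017.

Request:
servo_tool(
  moves=[
    [0,0,-0.0017,0],
    [0,0,-0.0033,0],
    [0,0,-0.0033,0],
    [0,0,-0.0033,0],
  ],
)

```text
time: 12.13
ee_pos: [0.4843, -0.2097, 0.0178]
tcp_rot: [179.9, 0.0, 90.0]
wrist_force: [-4.9, 2.6, 10.4]
opening: 0.042
grasp_force: 23.7
```

Scaled: 17.3 cm is 0.2883, 15.5 cm is 0.2583.

Request:
servo_tool(
  moves=[
    [0,0,0,0],
    [0,0,0,0],
    [0,0,0,0],
    [0,0,0,0],
    [0,0,0.0033,0],
    [0,0,0.0167,0],
    [0,0,0.0333,0],
    [0,0,0.0583,0],
    [0,0,0.0917,0],
    [0,0,0.1333,0],
    [0,0,0.175,0],
    [0,0,0.2167,0],
    [0,0,0.2583,0],
    [0,0,0.2883,0],
    [0,0,0.2883,0],
  ],
  claw=0.25,
)

```text
time: 13.38
ee_pos: [0.4853, -0.2101, 0.1948]
tcp_rot: [179.6, 0.2, 90.0]
wrist_force: [0.6, 0.1, 0.2]
opening: 0.0641
grasp_force: 0.0
```

Run:
```python
from h import *
A=[]
for n in('scene','side'):
    im=snap(n,n+'4')
    for u,v,a,h in blobs(im,'blue',100,smin=100,vmin=30):
        if (n=='scene' and 260<u<300 and v<175)or(n=='side' and 350<u<390 and 200<v<250): print(n,round(u),round(v),int(a),onz(n,u,v,.118)[:2].round(4))
    p=proj(n,[.4835,-.209,.02])[0].astype(int)
    c=im[p[1]-60:p[1]+60,p[0]-60:p[0]+60,::-1]; A.append(cv2.resize(c,(400,400)))
cv2.imwrite('pics/c4.png',np.hstack(A)); print(get_obs()['ee_pos'])
```

```text
scene 284 167 279 [0.45   0.0098]
side 368 240 116 [0.4365 0.0415]
side 371 226 451 [0.4482 0.0063]
[ 0.484415   -0.20968639  0.19066411]
```

View pics/c4.png

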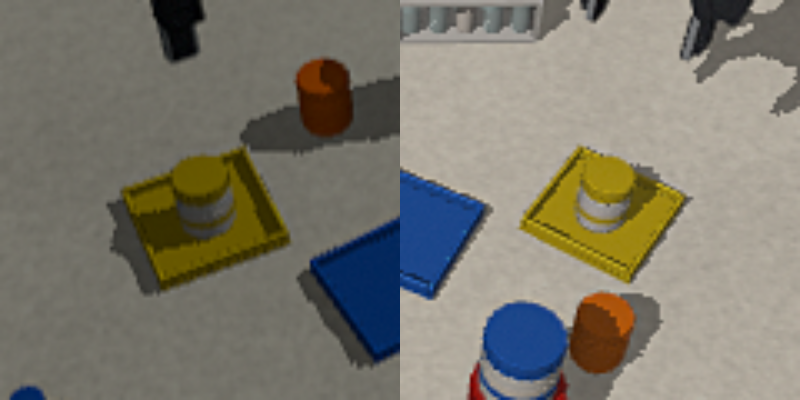

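The yellow jar stands upright in mid-tray; the blue lid is at about (0.449, 0.008).

Scaled: 21.8 cm is 0.3633, -10.4 cm is -0.1733.

Request:
servo_tool(
  moves=[
    [-0.0033,0.0167,0,0],
    [-0.01,0.05,0,0],
    [-0.0167,0.1,0,0],
    [-0.0233,0.15,0,0],
    [-0.0317,0.2,0,0],
    [-0.04,0.25,0,0],
    [-0.0483,0.3,0,0],
    [-0.055,0.3333,0,0],
    [-0.0583,0.3567,0,0],
    [-0.0583,0.3633,0,0],
    [-0.0583,0.3633,-0.025,0],
    [-0.0583,0.3633,-0.05,0],
    [-0.0583,0.3633,-0.075,0],
    [-0.0583,0.3633,-0.1,0],
    [-0.0583,0.3633,-0.125,0],
    [-0.0583,0.3633,-0.15,0],
    [-0.0583,0.3633,-0.1667,0],
    [-0.0583,0.3633,-0.1733,0],
    [-0.0583,0.3633,-0.1733,0],
    [-0.0583,0.3633,-0.1733,0],
  ],
  claw=0,
)

```text
time: 15.15
ee_pos: [0.449, 0.0084, 0.0856]
tcp_rot: [180.0, -0.0, 90.0]
wrist_force: [0.4, 0.6, 0.3]
opening: 0.0857
grasp_force: 0.0
```

Request:
servo_tool(
  moves=[
    [0,0,0,0],
    [0,0,0,0],
    [0,0,0,0],
    [0,0,0,0],
    [0,0,0,0],
    [0,0,0,0],
    [0,0,0,0],
    [0,0,0,0],
  ],
  claw=0.7,
  force=30,
)

```text
time: 15.82
ee_pos: [0.4493, 0.0085, 0.0861]
tcp_rot: [179.9, -0.0, 90.0]
wrist_force: [-1.9, -0.3, 6.2]
opening: 0.0537
grasp_force: 31.0
```

Scaled: 15.8 cm is 0.2633, -11.5 cm is -0.1917.

Request:
servo_tool(
  moves=[
    [0,0,0.005,0],
    [0,0,0.015,0],
    [0,0,0.0283,0],
    [0,0,0.04,0],
    [0.005,-0.0033,0.0467,0],
    [0.0183,-0.0133,0.05,0],
    [0.0383,-0.0283,0.05,0],
    [0.065,-0.0467,0.05,0],
    [0.0917,-0.0667,0.05,0],
    [0.1183,-0.0867,0.0467,0],
    [0.145,-0.105,0.0417,0],
    [0.1717,-0.125,0.0333,0],
    [0.1967,-0.1433,0.02,0],
    [0.22,-0.16,0.0033,0],
    [0.24,-0.175,-0.0133,0],
    [0.255,-0.1867,-0.0333,0],
    [0.2633,-0.1917,-0.0517,0],
    [0.2633,-0.1917,-0.0667,0],
    [0.2633,-0.1917,-0.075,0],
    [0.2633,-0.1917,-0.075,0],
  ],
)

```text
time: 17.48
ee_pos: [0.6059, -0.1062, 0.0387]
tcp_rot: [-179.9, -0.0, 90.0]
wrist_force: [0.3, 0.3, -1.9]
opening: 0.0531
grasp_force: 32.0
```

Scaled: -1.8 cm is -0.03, -1.6 cm is -0.0267.

Request:
servo_tool(
  moves=[
    [0,0,-0.0083,0],
    [0,0,-0.0167,0],
    [0,0,-0.0217,0],
    [0,0,-0.0267,0],
    [0,0,-0.03,0],
    [0,0,-0.03,0],
    [0,0,-0.03,0],
  ],
)

```text
time: 18.07
ee_pos: [0.6071, -0.1065, 0.0225]
tcp_rot: [180.0, 0.0, 90.0]
wrist_force: [-0.0, 0.5, -2.2]
opening: 0.0534
grasp_force: 31.8
```

Run:
```python
from h import *
A=[]
for n in('scene','side'):
    im=snap(n,n+'5')
    p=proj(n,[.6075,-.1065,.02])[0].astype(int)
    c=im[p[1]-60:p[1]+60,p[0]-60:p[0]+60,::-1]; A.append(cv2.resize(c,(400,400)))
cv2.imwrite('pics/c5.png',np.hstack(A))
```

```text
(no output)
```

View pics/c5.png

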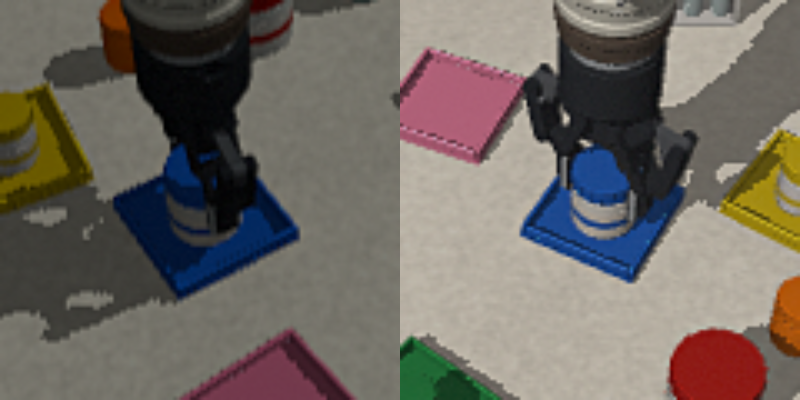

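The blue jar hangs just over mid-tray. I lower it and release.

Request:
servo_tool(
  moves=[
    [0,0,-0.0017,0],
    [0,0,-0.0033,0],
    [0,0,-0.0033,0],
    [0,0,-0.0033,0],
  ],
)

```text
time: 18.5
ee_pos: [0.6072, -0.1066, 0.0221]
tcp_rot: [179.9, 0.0, 90.0]
wrist_force: [-6.7, 0.0, 10.2]
opening: 0.0535
grasp_force: 32.8
```

Scaled: 11.9 cm is 0.1983, 10 cm is 0.1667.

Request:
servo_tool(
  moves=[
    [0,0,0,0],
    [0,0,0,0],
    [0,0,0,0],
    [0,0,0,0],
    [0,0,0.0033,0],
    [0,0,0.0167,0],
    [0,0,0.0333,0],
    [0,0,0.0583,0],
    [0,0,0.0917,0],
    [0,0,0.1333,0],
    [0,0,0.1667,0],
    [0,0,0.1983,0],
    [0,0,0.1983,0],
  ],
  claw=0.1,
)

```text
time: 19.58
ee_pos: [0.6087, -0.1068, 0.1451]
tcp_rot: [179.6, 0.1, 90.0]
wrist_force: [0.2, 0.7, 0.8]
opening: 0.0772
grasp_force: 0.0
```

Run:
```python
from h import *
A=[]
for n in('scene','side'):
    im=snap(n,n+'6')
    for u,v,a,h in blobs(im,'red',100,smin=100,vmin=30):
        if (n=='scene' and 260<u<300 )or(n=='side' and 340<u<390): print(n,round(u),round(v),int(a),onz(n,u,v,.059)[:2].round(4))
    p=proj(n,[.6075,-.1065,.02])[0].astype(int)
    c=im[p[1]-60:p[1]+60,p[0]-60:p[0]+60,::-1]; A.append(cv2.resize(c,(400,400)))
cv2.imwrite('pics/c6.png',np.hstack(A)); print(get_obs()['ee_pos'])
```

```text
scene 287 184 328 [0.4519 0.0141]
side 366 256 212 [0.4339 0.0446]
side 369 241 632 [0.4468 0.0065]
[ 0.60760537 -0.10661074  0.14091305]
```

View pics/c6.png

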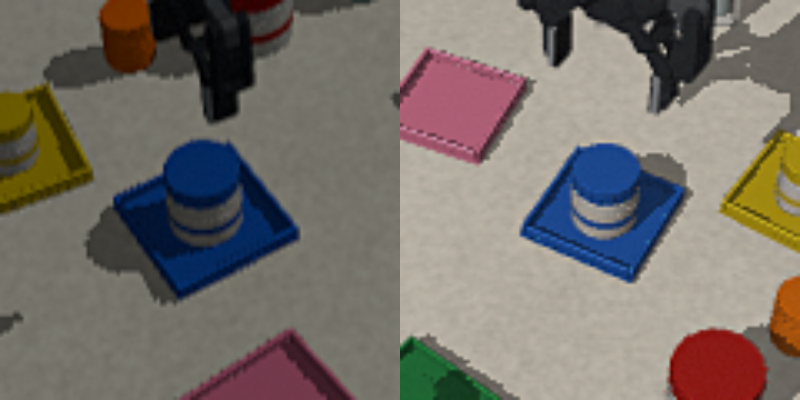

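The blue jar is set well. Next, the red jar at about (0.448, 0.0085).

Scaled: -15.9 cm is -0.265, -11.8 cm is -0.1967.

Request:
servo_tool(
  moves=[
    [-0.0133,0.01,0,0],
    [-0.04,0.0283,0,0],
    [-0.075,0.0533,0,0],
    [-0.1167,0.0833,0,0],
    [-0.1583,0.1133,0,0],
    [-0.2,0.1433,0,0],
    [-0.2333,0.1683,0,0],
    [-0.2567,0.185,0,0],
    [-0.265,0.1917,0,0],
    [-0.265,0.1917,0,0],
    [-0.265,0.1917,-0.025,0],
    [-0.265,0.1917,-0.05,0],
    [-0.265,0.1917,-0.075,0],
    [-0.265,0.1917,-0.1,0],
    [-0.265,0.1917,-0.125,0],
    [-0.265,0.1917,-0.15,0],
    [-0.265,0.1917,-0.175,0],
    [-0.265,0.1917,-0.1917,0],
    [-0.265,0.1917,-0.1967,0],
    [-0.265,0.1917,-0.1967,0],
  ],
  claw=0,
)

```text
time: 21.35
ee_pos: [0.4478, 0.0082, 0.0204]
tcp_rot: [-179.9, 0.0, 90.0]
wrist_force: [-0.5, 0.1, -0.2]
opening: 0.0853
grasp_force: 0.0
```

Request:
servo_tool(
  moves=[
    [0,0,0,0],
    [0,0,0,0],
    [0,0,0,0],
    [0,0,0,0],
    [0,0,0,0],
    [0,0,0,0],
    [0,0,0,0],
  ],
  claw=0.6,
  force=40,
)

```text
time: 21.93
ee_pos: [0.4488, 0.0085, 0.0224]
tcp_rot: [179.9, 0.0, 90.0]
wrist_force: [0.5, -1.4, 6.3]
opening: 0.0652
grasp_force: 45.0
```

Scaled: 21.8 cm is 0.3633, 2.4 cm is 0.04.

Request:
servo_tool(
  moves=[
    [0,0,0.005,0],
    [0,0,0.015,0],
    [0,0,0.0317,0],
    [0,0,0.0517,0],
    [0,0,0.0733,0],
    [0,0.005,0.095,0],
    [0.0017,0.0167,0.1133,0],
    [0.005,0.0367,0.1267,0],
    [0.0083,0.0667,0.1333,0],
    [0.0117,0.1,0.1333,0],
    [0.015,0.1333,0.1333,0],
    [0.0183,0.1667,0.1333,0],
    [0.0217,0.2,0.1333,0],
    [0.025,0.2333,0.1333,0],
    [0.0283,0.2667,0.1333,0],
    [0.0333,0.3,0.13,0],
    [0.0367,0.33,0.1167,0],
    [0.04,0.35,0.1,0],
    [0.04,0.36,0.0833,0],
    [0.04,0.3633,0.0667,0],
  ],
)

```text
time: 23.6
ee_pos: [0.4717, 0.2272, 0.0603]
tcp_rot: [-180.0, 0.0, 90.1]
wrist_force: [0.2, 0.1, -1.8]
opening: 0.0656
grasp_force: 44.8
```

Scaled: -3.2 cm is -0.0533, -3 cm is -0.05.

Request:
servo_tool(
  moves=[
    [0,0,-0.0133,0],
    [0,0,-0.0267,0],
    [0,0,-0.0367,0],
    [0,0,-0.045,0],
    [0,0,-0.05,0],
    [0,0,-0.0533,0],
    [0,0,-0.0533,0],
    [0,0,-0.0533,0],
  ],
)

```text
time: 24.27
ee_pos: [0.4722, 0.2265, 0.0296]
tcp_rot: [180.0, -0.0, 90.0]
wrist_force: [-0.3, -0.1, -1.5]
opening: 0.0653
grasp_force: 44.8
```

Run:
```python
from h import *
A=[]
for n in('scene','side'):
    im=snap(n,n+'7')
    p=proj(n,[.472,.2265,.02])[0].astype(int)
    c=im[p[1]-60:p[1]+60,p[0]-60:p[0]+60,::-1]; A.append(cv2.resize(c,(400,400)))
cv2.imwrite('pics/c7.png',np.hstack(A))
```

```text
(no output)
```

View pics/c7.png

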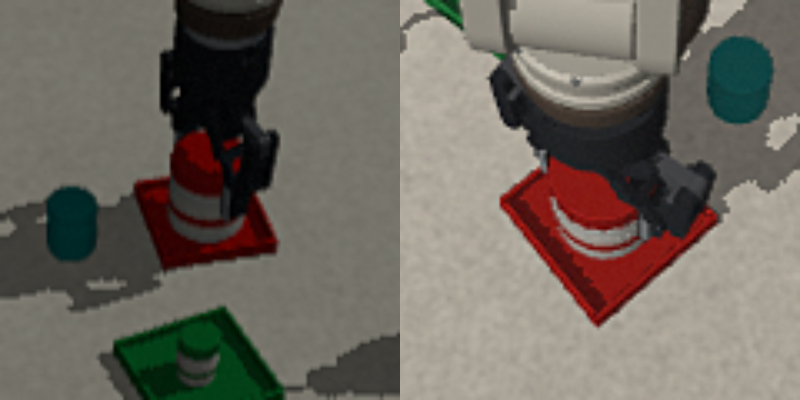

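The red jar hangs a few mm over mid-tray. I lower it to contact.

Request:
servo_tool(
  moves=[
    [0,0,-0.0025,0],
    [0,0,-0.005,0],
    [0,0,-0.0067,0],
    [0,0,-0.0067,0],
    [0,0,-0.0067,0],
  ],
)

```text
time: 24.78
ee_pos: [0.4722, 0.2266, 0.0263]
tcp_rot: [180.0, -0.0, 90.0]
wrist_force: [-3.5, -2.6, 7.9]
opening: 0.0648
grasp_force: 45.5
```

Scaled: 20 cm is 0.3333, 3.5 cm is 0.0583.

Request:
servo_tool(
  moves=[
    [0,0,0,0],
    [0,0,0,0],
    [0,0,0,0],
    [0,0,0,0],
    [0,0,0.0033,0],
    [0,0,0.0167,0],
    [0,0,0.0333,0],
    [0,0,0.0583,0],
    [0,0,0.0917,0],
    [0,0,0.1333,0],
    [0,0,0.1833,0],
    [-0.0333,-0.0333,0.2333,0],
    [-0.0667,-0.0833,0.2833,0],
    [-0.0667,-0.1333,0.3167,0],
    [-0.0667,-0.1833,0.3333,0],
    [-0.0667,-0.2333,0.3333,0],
    [-0.0667,-0.2667,0.3333,0],
    [-0.0667,-0.2667,0.3333,0],
  ],
  claw=0,
)

```text
time: 26.28
ee_pos: [0.432, 0.0638, 0.2271]
tcp_rot: [179.9, 0.0, 89.8]
wrist_force: [-0.4, 0.1, -0.4]
opening: 0.0855
grasp_force: 0.0
```

Run:
```python
from h import *
a=snap('scene','scene8')[130:330,140:490,::-1]; b=snap('side','side8')[130:370,140:440,::-1]
cv2.imwrite('pics/c8.png',np.hstack([cv2.resize(a,(400,320)),cv2.resize(b,(400,320))]))
```

```text
(no output)
```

View pics/c8.png

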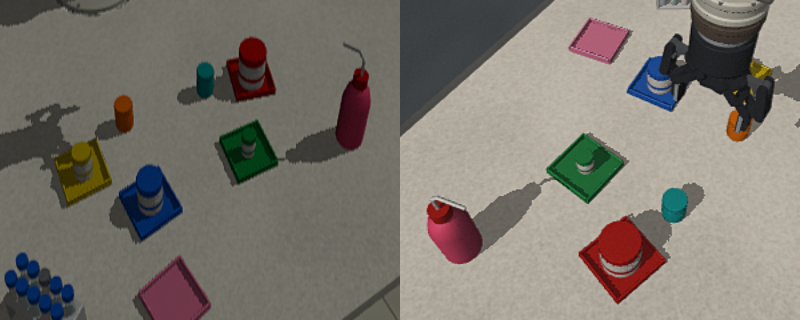

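All four jars stand upright in mid-tray, and the tube rack and wash bottle are where they were. I'm handing the job in.

```bash
python3 -c "
from workcell import *
print(job_done())"
```

```text
the job is handed in; nothing more can be done
None
```

The pile is apart and the job is handed in at about 26 s: each of the four jars stands upright and released in the middle of its own-colour tray by the last images, and no verdict came back.

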